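# Load the steamer basket, extend its handle to the second stop and hold it up

## Robot

A 6-joint arm with a two-finger parallel gripper is mounted at the origin on the work surface. World frame = base frame: x ahead of the robot, y to its left, z up, the work surface at z = 0. Lengths are in mm, angles in rad, forces in N, time in s.
With the tool pointing down it reaches from about 275 to 1000 mm from the base axis. Payload 8.4 kg.
Tool frame: the origin (TCP) lies midway between the tips of the shut fingers; the grasp point (between the pads) lies 19 mm behind it; z points along the fingers, y is the line along which they close (so a half turn about z gives the same grasp; the last joint's range is limited). The gripper opens to 85 mm and grips with 20 to 120 N. Pads are 22 mm wide; open, the fingers measure 114 mm over their backs; the gripper's body (76 mm by 85 mm) begins 54 mm behind the grasp point. The pads swing forward as they close: fully open they stand 13 mm farther back than shut.
Start: joints at [-1.219, 0.353, 1.633, -0, 1.155, -0.002], TCP at [216.539, -586.292, 231.281] pointing down, gripper open.
Joint ranges: [-2.63, 2.63], [-0.92, 2.1], [0.06, 2.66], [-1.3, 4.44], [0, 2.69], [-3.02, 3.02]. Speed limits (rad/s): [2.22, 2.22, 2.79, 3.14, 3.14, 3.14].

## Interface

Orientations are given as [roll, pitch, yaw] about the fixed x, y, z axes, in that order (R = Rz(yaw) Ry(pitch) Rx(roll)).
In Python, from rig import telemetry, optics, r gives the robot as it stands.
- The arm moves only by the tool play_rows, never from a script. Its arguments are lists of equal length, an entry for each row: "dp": the shift along the tool's x, y, z in units of 40 mm (1.0 is 40 mm), a list of three; "rot": the turn, a rotation vector about the tool's x, y, z in units of 6 degrees (1.0 is 6 degrees), a list of three. In form: {"dp": [[tx, ty, tz], ...], "rot": [[ax, ay, az], ...]}. A call has 1 to 5 rows; each row is the pose to reach, as a shift and turn from the pose commanded when the call began, along the tool's axes at that moment; what a row does not reach only later rows make up. A row lasts 1/12 s, in which the tool goes at most 41.7 mm and 7.16 degrees, less where a joint would pass 70% of its speed; a pose out of reach is approached as far as the arm can. A call with a gripper value outside its range is refused whole. "fingers" is the opening, from 0 (shut) to 1 (fully open), set as the call begins (left out, the last holds). The fingers move at their own pace and stop on an object; "grip_force" is the grip in N (left out, the last holds). Time passes only in rows, so rows that repeat a pose let the fingers close. It gives the time, the measured TCP pose, the force, the opening and the grip force at its end, in the units of the state.
- telemetry.sense(): the state, without advancing time (a new reading comes with each control period).
- optics.grab_frame(name): name is "scene" or "top" or "wrist"; returns a dict with "color" (384x512x3 uint8, red, green, blue), "mtx" (3x3 intrinsics, pixels), "R" (3x3) and "t" (3): a world point X has camera coordinates R X + t; the wrist camera has in their place "mount" (4x4, takes a point from camera to tool coordinates, whose origin is the TCP and whose axes are the flange's). Camera axes: x right, y down, z forward; pixel columns grow to the right and rows downward; lengths in mm; the calibration is good to about 2 mm. A picture is of the moment at which its call begins: read the wrist's pose just before it. There is no depth.
- r.sign_off(): hands the job in; it is judged then, once.
The state is a dict: "clock": time; "qpos": joint angles; "qvel": joint speeds; "joint_efforts": joint torques, N m; "eef_pos": TCP position; "tcp_rot": TCP orientation; "contact_force": force on the tool from outside, world axes, zero at the start; "wrist_torque": the same for the moment, N m; "opening": opening from 0.0 (shut) to 1.0 (fully open); "grasp_force": force on a finger pad.
Only numpy, scipy, OpenCV 4.12 (cv2) and the standard library are available. Lean on these libraries where they do the work, as an engineer would, in place of code of your own. Each camera call takes 0.05 s, during which the arm holds its last target. There are 200 camera calls.

## Task

Drop the two pieces of corn cob from the grey tray into the steamer basket. Then squeeze the red button in the basket's centre handle, pull the handle straight up past its first stop to its second stop (fully out), and lift the loaded basket by it, level, about 7 cm clear of the cart. Finish still holding it there, handle fully extended and both pieces inside; leave the egg cup, glass dish, whisk and thermometer probe alone.

Things in the scene. Friction and masses are not known exactly. Their poses are not given: they have to be found in the camera images.
- basket: Bare-metal steamer basket, loose, about 0.57 kg with handle, z axis up. Origin on its axis at the underside of its three feet. Inner floor 20 mm above the origin, radius 80 mm; 4 mm wall flares to the rim: outer radius 110 mm, 56 mm high. A steel tube, radius 11.5 mm, stands on the axis up to 105 mm; the handle post slides out of it along +z. Red button on the handle's +y side.
- grip (a point): Centre of the black handle block on top of the post, on the basket's axis (126 mm above its origin when home). Block 32 (x) by 30 (y) by 34 mm (z), axes as the basket's. Red button, 16 mm wide, 14 mm tall, centred at this height, stands 6 mm proud of the +y face (36 mm across there); two fingers closing along y on the block's middle push it in flush.
- post (a joint): Travel of the post, m: 0 home (start), 0.035 first stop, 0.070 second stop = hard end. Catch locks at each while the button is out (pulling then just lifts the basket). Button in: slides at about 2 N past the first stop, basket stays standing until the hard end, then lifts. Two thin red rings on the inner tube emerge from the outer tube at the first and second stop.
- catch (a joint): How far the red button is pressed in, m: 0 out, 0.006 flush with the block; frees the post from about 0.004 on. Spring, 3.6 N at the start of travel to 7.2 N flush; comes back out when let go.
- corn1: Piece of corn cob, yellow upright cylinder, diameter about 43 mm over the kernels (40 mm hard core), 40 mm tall, about 60 g; origin at the centre of its underside. Stands on the tray floor.
- corn2: Second piece of corn cob, same as corn1; the two stand at least 85 mm apart (centres).
- tray: Grey plastic tray lying on the cart, fixed: 240 mm (x) by 200 mm (y), rim 18 mm high, walls and floor 4 mm thick; origin at the centre of its underside. The corn pieces stand within 65 mm (x) and 30 mm (y) of its centre.
- eggcup: Blue ceramic egg cup, 50 mm wide, 60 mm tall, loose bystander at the back; origin at its foot.
- dish: Small glass dish, 90 mm wide, 35 mm tall, loose bystander at the back; origin at its underside.
- whisk: Silicone whisk lying along its x axis, about 250 mm long (from x = -128 to +130 mm), 45 mm wide, about 27 mm tall, loose bystander between tray and basket; origin at its underside.
- probe: Dial thermometer probe with spring clip, lying flat: dial 44 mm wide at the origin, steel stem to 112 mm along its +x, 11 mm tall, loose bystander nearest the robot.
There are look-alikes about, which are no part of the job. Leave any green look-alike of the basket alone.

How it is judged:
By the outcome, as a careful person would: the job done as asked, in the order asked, and still so for the second after the job is handed in, while the arm keeps its last pose, push and grip.
It also fails if it takes over 67 s, if anything falls off the work surface, if the arm or the gripper's body presses on something with over 40 N, if the wrist force passes 120 N, or if a joint passes its speed limit or range.

## Working session

There is one attempt and no reset: what is moved stays moved. The work goes in short steps, Python scripts to look and compute and a tool call to move; the robot and the scene stay as the last step left them, time stands still between calls to the robot, and variables do not carry over. Pictures are saved under pics/ and viewed, at most 10 in all, crops included, and the job is handed in when it is done.

Besides the shell and the picture viewer there is one more tool, called after "Request:" as name(argument=value, ...) on one line, values as JSON. play_rows: Moves the arm, as the interface text tells. Its arguments: {"type":"object","properties":{"dp":{"type":"array"},"rot":{"type":"array"},"fingers":{"type":"number"},"grip_force":{"type":"number"}},"required":["dp","rot"]}

```bash
mkdir -p pics; ls
cat > h.py <<'E'
import numpy as np, cv2
from rig import telemetry, optics, r
from scipy.spatial.transform import Rotation as Ro
def grab(n):
    s=telemetry.sense(); f=optics.grab_frame(n); f={k:np.array(v) for k,v in f.items()}
    if n=="wrist":
        T=np.eye(4); T[:3,:3]=Ro.from_euler('xyz',s['tcp_rot']).as_matrix(); T[:3,3]=s['eef_pos']
        C=np.linalg.inv(T@f['mount']); f['R'],f['t']=C[:3,:3],C[:3,3]
    return f
def plane(f,uv,z):
    d=f['R'].T@np.linalg.inv(f['mtx'])@np.array([uv[0],uv[1],1.]); c=-f['R'].T@f['t']
    return c+d*(z-c[2])/d[2]
def proj(f,X):
    p=f['mtx']@(f['R']@np.array(X,float)+f['t']); return p[:2]/p[2]
def save(name,img): cv2.imwrite('pics/'+name,cv2.cvtColor(img,cv2.COLOR_RGB2BGR))
E
python3 - <<'E'
from h import *
print(telemetry.sense())
a=grab('scene');b=grab('top')
np.save('scene.npy',a,allow_pickle=True);np.save('top.npy',b,allow_pickle=True)
im=np.hstack([a['color'],b['color']]); 
save('s.png',a['color']);save('t.png',b['color'])
for f in(a,b): print(-f['R'].T@f['t'],f['R'][2])
E
```

```text
pics
{'clock': 0.0, 'qpos': array([-1.21941304e+00,  3.53680082e-01,  1.63413523e+00, -1.21276978e-05,
        1.15516017e+00, -2.40620391e-03]), 'qvel': array([ 9.57098031e-05, -1.50501937e-03, -1.07582448e-03, -5.48241189e-04,
        1.26495163e-03, -1.66817946e-03]), 'joint_efforts': array([ 8.27227541e-04, -6.05242181e+01, -3.42076993e+01, -4.56308680e-05,
        9.58556804e-03,  2.46611427e-05]), 'eef_pos': array([ 216.36709224, -585.85745975,  230.5412514 ]), 'tcp_rot': array([-3.14020980e+00,  7.76096011e-06,  3.53794400e-01]), 'contact_force': array([0.88937102, 0.08578574, 0.77264733]), 'wrist_torque': array([ 0.00478863, -0.0087982 , -0.02001617]), 'grasp_force': 0.0, 'opening': 1.003132806747586}
[ 988.14849783 -316.74906265 1102.23193747] [-0.40918077  0.29908186 -0.86204474]
[ 375.95681645   34.0034075  1317.57571631] [ 0.12405016 -0.00598051 -0.99225793]
```

View pics/t.png

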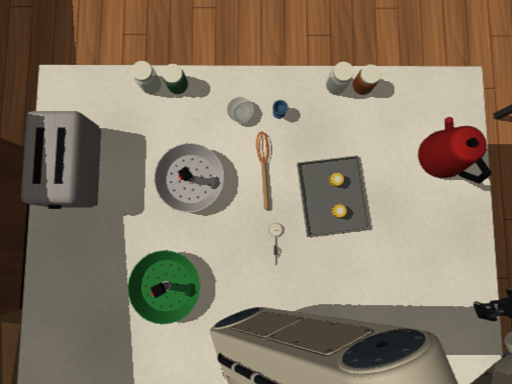

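View pics/s.png

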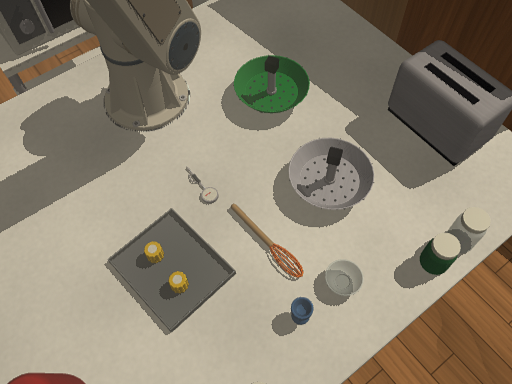

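Top view: corn at (337,179) and (340,211) in the tray, bare-metal basket at (190,178) with its red button on the left near (182,180). The green basket at (164,287) is the look-alike. The grey one matches "bare-metal", so it is the target. Next I'll measure it and confirm in an enlarged crop.

Run:
```python
from h import *
a=np.load('scene.npy',allow_pickle=True).item();b=np.load('top.npy',allow_pickle=True).item()
for n,f in(('scene',a),('top',b)):
    hsv=cv2.cvtColor(f['color'],cv2.COLOR_RGB2HSV)
    for nm,lo,hi,z in(('yellow',(18,120,100),(35,255,255),24),('red',(0,140,70),(6,255,255),126),('black',(0,0,0),(180,255,45),143)):
        m=cv2.inRange(hsv,lo,hi)
        if nm=='red': m|=cv2.inRange(hsv,(174,140,70),(180,255,255))
        if nm=='yellow': m=cv2.morphologyEx(m,cv2.MORPH_CLOSE,np.ones((9,9)))
        k,l,st,c=cv2.connectedComponentsWithStats(m)
        for i in range(1,k):
            if (8 if nm!='red' else 3)<st[i,4]<500:
                P=plane(f,c[i],z)
                if P[0]>250 and -350<P[1]<420 and P[0]<800: print(n,nm,st[i],c[i].round(1),P.round())
f=b
# corn tops: cream/white disks
c1=cv2.resize(b['color'][130:230,140:240],(400,400),interpolation=cv2.INTER_CUBIC)
c2=cv2.resize(b['color'][150:240,290:380],(400,400),interpolation=cv2.INTER_CUBIC)
c3=cv2.resize(a['color'][120:220,280:380],(400,400),interpolation=cv2.INTER_CUBIC)[:, :400]
c4=cv2.resize(a['color'][225:305,125:205],(400,400),interpolation=cv2.INTER_CUBIC)
v=np.vstack([np.hstack([c1,c2]),np.hstack([c3,c4])]); save('crop.png',cv2.resize(v,(600,600)))
```

```text
scene yellow [144 241  20  22 312] [153.7 251.6] [ 457. -245.   24.]
scene yellow [168 271  21  22 324] [178.1 281.5] [ 557. -239.   24.]
scene black [327 148  15  18 161] [334.2 157.3] [570. 215. 143.]
top yellow [329 172  15  15 166] [335.9 179. ] [ 556. -240.   24.]
top yellow [331 204  16  13 166] [338.7 210.3] [ 456. -246.   24.]
top red [179 175   3   4   8] [179.9 176.8] [548. 243. 126.]
top black [275 103   3   6  12] [275.8 105.5] [760. -41. 143.]
top black [179 167  14  14 113] [185.3 173.8] [554. 224. 143.]
```

View pics/crop.png

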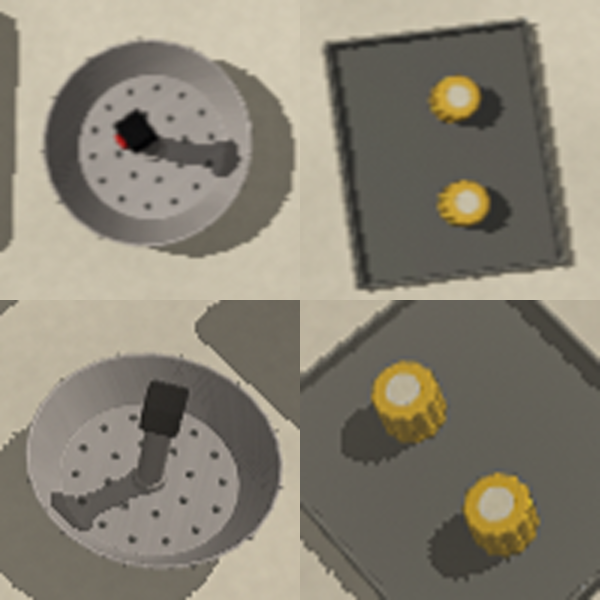

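The crop confirms the grey metal basket: black handle block, red button on its left-upper side (+y, world direction about 110°), and both corn pieces upright in the tray. Corn is at about (456,-246) and (557,-240), and the basket axis at about (555,220). The tool's yaw already nearly matches the basket.

Request:
play_rows(dp=[[0.7,-0.48,0.12],[1.5,-1.02,0.25],[2.3,-1.56,0.4],[3.1,-2.1,0.5],[3.9,-2.65,0.65]], rot=[[0,0,0],[0,0,0],[0,0,0],[0,0,0],[0,0,0]], fingers=1.0, grip_force=30)

```text
clock: 0.52
eef_pos: [326.7, -431.3, 205.0]
tcp_rot: [-3.142, -0.0, 0.353]
contact_force: [0.6, -1.0, -0.5]
opening: 0.998
grasp_force: 0.0
```

Request:
play_rows(dp=[[0.8,-0.55,0.1],[1.6,-1.1,0.25],[2.4,-1.65,0.4],[3.1,-2.15,0.5],[3.7,-2.5,0.6]], rot=[[0,0,0],[0,0,0],[0,0,0],[0,0,0],[0,0,0]])

```text
clock: 0.93
eef_pos: [430.9, -285.2, 180.8]
tcp_rot: [-3.141, 0.0, 0.355]
contact_force: [-0.2, -0.2, 0.3]
opening: 1.003
grasp_force: 0.0
```

Request:
play_rows(dp=[[0.5,-0.4,0.1],[0.9,-0.7,0.2],[0.9,-0.7,0.2]], rot=[[0,0,0],[0,0,0],[0,0,0]])

```text
clock: 1.18
eef_pos: [455.4, -246.1, 172.4]
tcp_rot: [-3.14, 0.0, 0.356]
contact_force: [-1.0, -0.7, -0.1]
opening: 1.002
grasp_force: 0.0
```

```bash
cat >> h.py <<'E'
def to(X):
    s=telemetry.sense(); R=Ro.from_euler('xyz',s['tcp_rot']).as_matrix()
    return (R.T@(np.array(X)-s['eef_pos'])/40).round(2)
def st():
    s=telemetry.sense(); print(round(s['clock'],2),s['eef_pos'].round(1),s['tcp_rot'].round(3),s['contact_force'].round(1),round(s['opening'],3),round(s['grasp_force'],1))
E
python3 - <<'E'
from h import *
st(); f=grab('wrist'); save('w1.png',f['color'])
print(-f['R'].T@f['t'],f['R'][2], f['mount'].round(1))
hsv=cv2.cvtColor(f['color'],cv2.COLOR_RGB2HSV)
m=cv2.morphologyEx(cv2.inRange(hsv,(18,120,90),(35,255,255)),cv2.MORPH_CLOSE,np.ones((15,15)))
k,l,s,c=cv2.connectedComponentsWithStats(m)
for i in range(1,k):
    if s[i,4]>300: print(s[i],c[i],plane(f,c[i],30),plane(f,c[i],44))
for P in((456,-246,44),(557,-240,44)): print(proj(f,P))
E
```

```text
1.18 [ 455.4 -246.1  172.4] [-3.14   0.     0.356] [-1.  -0.7 -0.1] 1.002 0.0
[ 528.08557357 -219.53301819  314.55318142] [-0.28329077 -0.10395547 -0.95338324] [[   0.    -1.    -0.3   77.4]
 [   1.     0.     0.     0.2]
 [  -0.    -0.3    1.  -142.2]
 [   0.     0.     0.     1. ]]
[  9   0  15  85 820] [15.55731707 39.0304878 ] [500.44831213 -23.0777684   30.        ] [501.80806379 -32.74335528  44.        ]
[ 265   40   54   57 1695] [291.0619469   68.08259587] [ 557.60382334 -239.15029562   30.        ] [ 556.15152717 -238.18512671   44.        ]
[ 232  156   47   52 1503] [254.53293413 180.9760479 ] [ 456.9219815  -244.37009719   30.        ] [ 460.42322609 -243.14811435   44.        ]
[255.83164733 186.66407745]
[293.61724291  67.86012828]
```

View pics/w1.png

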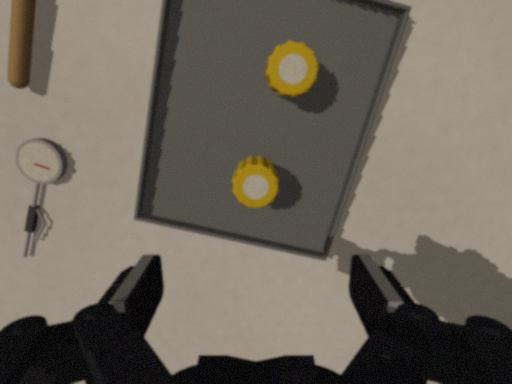

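The wrist view shows both corn pieces, their white tops at (256,187) and (293,68), exactly where predicted. I'm descending on the near one.

Request:
play_rows(dp=[[0,0,0.8],[0,0,1.7],[0,0,2.6],[0,0,3.4],[0,0,3.9]], rot=[[0,0,0],[0,0,0],[0,0,0],[0,0,0],[0,0,0]])

```text
clock: 1.65
eef_pos: [452.4, -249.1, 14.5]
tcp_rot: [-3.139, 0.002, 0.353]
contact_force: [-0.5, -0.2, 0.8]
opening: 0.997
grasp_force: 0.0
```

Request:
play_rows(dp=[[0,0,0.22],[0,0,0.22],[0,0,0.22],[0,0,0.22],[0,0,0.22]], rot=[[0,0,0],[0,0,0],[0,0,0],[0,0,0],[0,0,0]], fingers=0.35, grip_force=30)

```text
clock: 2.07
eef_pos: [455.4, -249.7, 10.0]
tcp_rot: [3.14, -0.002, 0.354]
contact_force: [-0.6, -0.0, -0.6]
opening: 0.462
grasp_force: 30.2
```

Request:
play_rows(dp=[[0,0,0],[0,0,0],[0,0,0],[0,0,0],[0,0,0]], rot=[[0,0,0],[0,0,0],[0,0,0],[0,0,0],[0,0,0]])

```text
clock: 2.48
eef_pos: [455.4, -249.6, 9.9]
tcp_rot: [3.14, -0.002, 0.354]
contact_force: [-2.3, -0.8, 8.8]
opening: 0.458
grasp_force: 30.9
```

Request:
play_rows(dp=[[0,0,-0.4],[0,0,-1.2],[0,0,-2.1],[0,0,-3.0],[0,0,-3.8]], rot=[[0,0,0],[0,0,0],[0,0,0],[0,0,0],[0,0,0]])

```text
clock: 2.9
eef_pos: [454.5, -249.0, 163.2]
tcp_rot: [3.14, -0.001, 0.354]
contact_force: [1.0, -0.6, -0.8]
opening: 0.464
grasp_force: 30.5
```

Run:
```python
from h import *
st(); print(to((500,150,200)),to((480,60,230)))
```

```text
2.9 [ 454.5 -249.   163.2] [ 3.14e+00 -1.00e-03  3.54e-01] [ 1.  -0.6 -0.8] 0.464 30.5
[ 4.53 -8.96 -0.93] [ 3.28 -7.02 -1.68]
```

Request:
play_rows(dp=[[0.2,-0.5,-0.2],[0.6,-1.3,-0.5],[1.0,-2.1,-0.8],[1.4,-2.9,-1.1],[1.8,-3.7,-1.3]], rot=[[0,0,0],[0,0,0],[0,0,0],[0,0,0],[0,0,0]])

```text
clock: 3.32
eef_pos: [470.8, -83.8, 214.3]
tcp_rot: [3.14, -0.002, 0.353]
contact_force: [2.1, -0.4, -2.1]
opening: 0.461
grasp_force: 30.5
```

Request:
play_rows(dp=[[0.4,-0.8,-0.1],[0.8,-1.65,-0.2],[1.2,-2.5,-0.3],[1.6,-3.3,-0.4],[2.0,-4.0,-0.4]], rot=[[0,0,0],[0,0,0],[0,0,0],[0,0,0],[0,0,0]])

```text
clock: 3.73
eef_pos: [490.2, 94.9, 230.0]
tcp_rot: [3.141, -0.002, 0.354]
contact_force: [0.8, -0.5, -0.2]
opening: 0.458
grasp_force: 30.5
```

Request:
play_rows(dp=[[0.4,-0.7,0],[0.7,-1.2,0],[0.7,-1.2,0]], rot=[[0,0,0],[0,0,0],[0,0,0]])

```text
clock: 3.98
eef_pos: [500.6, 151.2, 229.2]
tcp_rot: [-3.141, -0.002, 0.357]
contact_force: [-0.2, 0.5, -1.0]
opening: 0.461
grasp_force: 30.6
```

Run:
```python
from h import *
st(); f=grab('wrist'); save('w2.png',f['color']); np.save('w2.npy',f,allow_pickle=True)
print(proj(f,(555,220,143)))
hsv=cv2.cvtColor(f['color'],cv2.COLOR_RGB2HSV)
m=cv2.inRange(hsv,(0,140,60),(6,255,255))|cv2.inRange(hsv,(174,140,60),(180,255,255))
k,l,s,c=cv2.connectedComponentsWithStats(m)
for i in range(1,k):
    if s[i,4]>15: print('red',s[i],c[i],plane(f,c[i],126))
```

```text
3.98 [500.6 151.2 229.2] [-3.141e+00 -2.000e-03  3.570e-01] [-0.2  0.5 -1. ] 0.461 30.6
[188.64735642  98.60778867]
red [154  86  11  22 112] [158.9375      96.38392857] [547.5820627  243.91743057 126.        ]
```

View pics/w2.png

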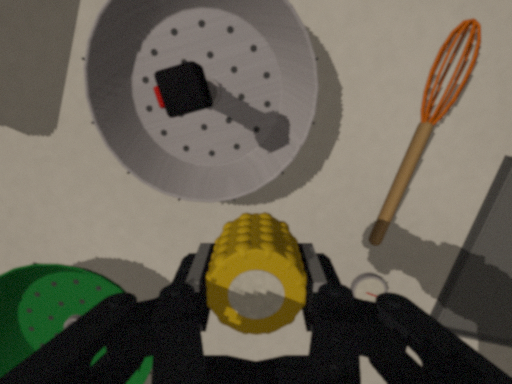

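Wrist view: metal basket at upper left, black block around (183,90) with its red button on the left at (159,96), corn held at (256,270). Next I measure the block's yaw and centre from its top edges.

Run:
```python
from h import *
f=np.load('w2.npy',allow_pickle=True).item(); im=f['color']
hsv=cv2.cvtColor(im,cv2.COLOR_RGB2HSV); g=cv2.cvtColor(im,cv2.COLOR_RGB2GRAY)
m=(g<45).astype(np.uint8); m[:, :140]=0; m[:,225:]=0; m[:50]=0; m[130:]=0
k,l,s,c=cv2.connectedComponentsWithStats(m); i=1+s[1:,4].argmax(); print(s[i])
m=(l==i).astype(np.uint8); ct=max(cv2.findContours(m,0,2)[0],key=cv2.contourArea)
box=cv2.boxPoints(cv2.minAreaRect(ct)); 
ap=cv2.approxPolyDP(ct,3,True)[:,0]
for n,q in(('box',box),('ap',ap)):
    for p in q: print(n,p.round(1),plane(f,p,143).round(1),plane(f,p,109).round(1))
# floor dark holes & rim: fit basket outline
t=np.load('top.npy',allow_pickle=True).item()
# rim silhouettes: top view circle by hough
gt=cv2.cvtColor(t['color'],cv2.COLOR_RGB2GRAY)[120:230,140:240]
C=cv2.HoughCircles(cv2.resize(gt,None,fx=4,fy=4,interpolation=cv2.INTER_CUBIC),cv2.HOUGH_GRADIENT,1.5,200,param1=120,param2=30,minRadius=110,maxRadius=160)
print(C); 
for q in C[0]: print(plane(t,(q[0]/4+140-.4,q[1]/4+120-.4),56))
cr=cv2.resize(im[40:200,70:330],(780,480),interpolation=cv2.INTER_CUBIC);
```

```text
[ 156   62   58   55 2252]
box [152.9  70.6] [563.8 247.4 143. ] [562.4 257.8 109. ]
box [201.5  56.7] [583.2 219.7 143. ] [584.7 226.  109. ]
box [215.2 104.7] [557.5 201.8 143. ] [555.3 205.4 109. ]
box [166.6 118.5] [537.  230.5 143. ] [531.6 238.3 109. ]
ap [193  62] [578.1 224.  143. ] [578.9 230.9 109. ]
ap [156  73] [563.  245.1 143. ] [561.6 255.1 109. ]
ap [163 106] [544.2 235.1 143. ] [539.9 243.6 109. ]
ap [172 116] [539.9 227.4 143. ] [535.  234.8 109. ]
ap [212 103] [557.8 204.2 143. ] [555.6 208.2 109. ]
ap [202  70] [575.5 217.  143. ] [575.9 222.8 109. ]
[[[195.75 228.75 138.8 ]]]
[557.88070652 227.76739732  56.        ]
```

Combined estimate: basket axis ≈ (558.5, 226.5), yaw ≈ 0.585 rad (the button offset, block edges and rim circle all agree). Corn goes at ±56 mm along the basket x axis, with the tool leaned 8° away from the handle.

```bash
cat >> h.py <<'E'
def rot(yaw,ty):
    s=telemetry.sense(); R=Ro.from_euler('xyz',s['tcp_rot'])
    T=Ro.from_euler('xyz',[np.pi,0,yaw])*Ro.from_euler('y',ty,degrees=True)
    return (np.degrees((R.inv()*T).as_rotvec())/6).round(2)
E
python3 - <<'E'
from h import *
st(); print(to((512,195.5,150)),rot(.585,8))
E
```

```text
4.03 [500.  149.2 228.9] [-3.141e+00 -1.000e-03  3.570e-01] [-0.6 -0.6 -0.9] 0.461 30.6
[ 0.68 -0.98  1.97] [ 0.15  1.32 -2.17]
```

Request:
play_rows(dp=[[0.2,-0.3,0.2],[0.45,-0.65,0.6],[0.65,-0.98,1.2],[0.68,-0.98,1.8],[0.68,-0.98,1.97]], rot=[[0.05,0.4,-0.7],[0.1,0.8,-1.4],[0.15,1.32,-2.17],[0.15,1.32,-2.17],[0.15,1.32,-2.17]])

```text
clock: 4.45
eef_pos: [509.4, 192.1, 147.0]
tcp_rot: [-3.141, -0.135, 0.582]
contact_force: [-1.3, -0.6, -1.5]
opening: 0.458
grasp_force: 30.5
```

Run:
```python
from h import *
st(); print(to((512,195.5,52)),rot(.585,8))
f=grab('wrist'); save('w3.png',f['color'])
for P in ((558.5,226.5,143),(558.5-.834*58,226.5-.552*58,20)): print(proj(f,P))
```

```text
4.45 [509.4 192.1 147. ] [-3.141 -0.135  0.582] [-1.3 -0.6 -1.5] 0.458 30.5
[-0.22 -0.04  2.37] [-0.    0.05 -0.03]
[251.19484842 135.35519979]
[253.55903483 204.47570778]
```

View pics/w3.png

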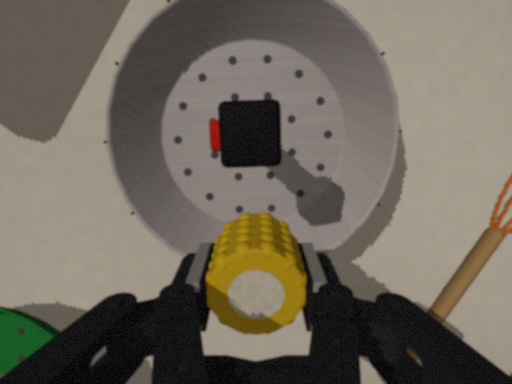

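The handle's top centre sits at (250,133) against a predicted (251,135), well aligned. I'm lowering and releasing.

Request:
play_rows(dp=[[-0.03,0,0.5],[-0.1,0,1.1],[-0.16,0,1.7],[-0.22,-0.03,2.2],[-0.22,-0.03,2.37]], rot=[[0,0,0],[0,0,0],[0,0,0],[0,0,0],[0,0,0]])

```text
clock: 4.92
eef_pos: [514.1, 195.8, 53.2]
tcp_rot: [-3.141, -0.136, 0.58]
contact_force: [-0.1, -0.5, -0.5]
opening: 0.461
grasp_force: 30.5
```

Request:
play_rows(dp=[[0,0,0],[0,0,0]], rot=[[0,0,0],[0,0,0]])

```text
clock: 5.08
eef_pos: [515.7, 196.8, 55.6]
tcp_rot: [3.141, -0.139, 0.581]
contact_force: [0.1, 0.4, 0.4]
opening: 0.461
grasp_force: 30.5
```

Request:
play_rows(dp=[[0,0,0],[0,0,0],[0,0,0],[0,0,0]], rot=[[0,0,0],[0,0,0],[0,0,0],[0,0,0]], fingers=0.68)

```text
clock: 5.42
eef_pos: [515.4, 197.1, 55.5]
tcp_rot: [3.141, -0.14, 0.581]
contact_force: [-0.3, 0.3, -0.6]
opening: 0.683
grasp_force: 0.0
```

Request:
play_rows(dp=[[0,0,-0.5],[0,0,-1.3],[0,0,-2.2],[0,0,-3.1],[0,0,-3.8]], rot=[[0,0,0],[0,0,0],[0,0,0],[0,0,0],[0,0,0]])

```text
clock: 5.83
eef_pos: [497.4, 185.4, 208.1]
tcp_rot: [3.141, -0.141, 0.581]
contact_force: [0.5, 0.9, -0.9]
opening: 0.682
grasp_force: 0.0
```

Run:
```python
from h import *
st(); print(to((557,-240,180)),rot(.355,0))
f=grab('wrist'); b=grab('top')
save('w4.png',np.vstack([cv2.resize(f['color'],(400,300)),cv2.resize(b['color'][120:240,120:280],(400,300))]))
```

```text
5.83 [497.4 185.4 208.1] [ 3.141 -0.141  0.581] [ 0.5  0.9 -0.9] 0.682 0.0
[-4.65  9.7   0.06] [-0.15 -1.34  2.16]
```

View pics/w4.png

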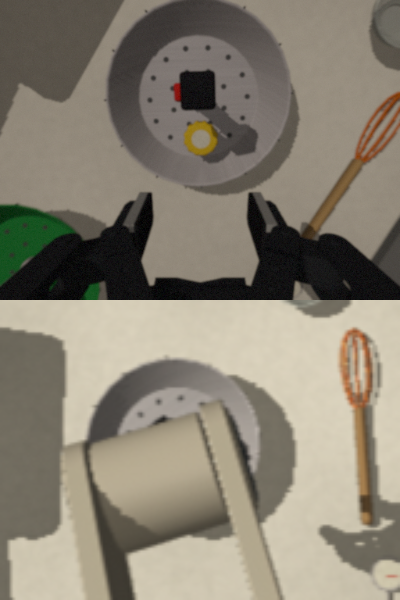

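Corn1 stands upright in the basket, just below the handle in the wrist view (200,138). Now the second piece.

Request:
play_rows(dp=[[-0.3,0.7,0],[-0.75,1.6,0],[-1.2,2.5,0.03],[-1.65,3.45,0.03],[-2.1,4.4,0.03]], rot=[[-0.03,-0.27,0.43],[-0.06,-0.54,0.86],[-0.09,-0.8,1.3],[-0.12,-1.07,1.73],[-0.15,-1.34,2.16]], fingers=1.0)

```text
clock: 6.35
eef_pos: [524.1, -8.2, 191.9]
tcp_rot: [3.141, 0.004, 0.353]
contact_force: [1.1, 0.4, 0.3]
opening: 1.002
grasp_force: 0.0
```

Request:
play_rows(dp=[[-0.2,1.0,0.1],[-0.4,2.0,0.2],[-0.65,3.0,0.3],[-0.85,4.0,0.4],[-1.1,5.0,0.4]], rot=[[0,0,0],[0,0,0],[0,0,0],[0,0,0],[0,0,0]])

```text
clock: 6.77
eef_pos: [552.1, -211.1, 175.1]
tcp_rot: [-3.141, 0.003, 0.355]
contact_force: [1.2, 0.4, -0.2]
opening: 1.003
grasp_force: 0.0
```

Run:
```python
from h import *
st(); print(to((557,-240,100)),rot(.355,0))
```

```text
6.77 [ 552.1 -211.1  175.1] [-3.141e+00  3.000e-03  3.550e-01] [ 1.2  0.4 -0.2] 1.003 0.0
[-0.13  0.72  1.88] [-0.01  0.03 -0.  ]
```

Request:
play_rows(dp=[[-0.05,0.4,0.5],[-0.13,0.7,1.2],[-0.13,0.7,1.9],[-0.13,0.7,1.9],[-0.13,0.7,1.9]], rot=[[0,0,0],[0,0,0],[0,0,0],[0,0,0],[0,0,0]])

```text
clock: 7.18
eef_pos: [555.9, -236.9, 99.0]
tcp_rot: [-3.139, 0.005, 0.355]
contact_force: [-0.2, 0.3, 0.6]
opening: 1.0
grasp_force: 0.0
```

Run:
```python
from h import *
st(); print(to((557,-240,9)),rot(.355,0))
f=grab('wrist'); hsv=cv2.cvtColor(f['color'],cv2.COLOR_RGB2HSV)
m=cv2.morphologyEx(cv2.inRange(hsv,(18,120,90),(35,255,255)),cv2.MORPH_CLOSE,np.ones((31,31)))
k,l,s,c=cv2.connectedComponentsWithStats(m)
for i in range(1,k):
    if s[i,4]>800: print(s[i],c[i],plane(f,c[i],28))
```

```text
7.18 [ 555.9 -236.9   99. ] [-3.139  0.005  0.355] [-0.2  0.3  0.6] 1.0 0.0
[0.01 0.09 2.25] [-0.03  0.05 -0.  ]
[ 228  174   63   71 3462] [258.73801271 209.97227036] [ 556.19479985 -239.18425643   28.        ]
```

Request:
play_rows(dp=[[0,0.05,0.6],[0,0.08,1.3],[0,0.08,1.9],[0,0.08,2.24],[0,0.08,2.24]], rot=[[0,0,0],[0,0,0],[0,0,0],[0,0,0],[0,0,0]])

```text
clock: 7.65
eef_pos: [557.6, -239.7, 9.8]
tcp_rot: [-3.14, 0.004, 0.356]
contact_force: [-0.6, 0.8, 0.3]
opening: 1.001
grasp_force: 0.0
```

Request:
play_rows(dp=[[0,0,0],[0,0,0],[0,0,0],[0,0,0],[0,0,0]], rot=[[0,0,0],[0,0,0],[0,0,0],[0,0,0],[0,0,0]], fingers=0.35)

```text
clock: 8.07
eef_pos: [559.4, -241.0, 12.6]
tcp_rot: [3.14, 0.0, 0.355]
contact_force: [-1.6, 0.5, 7.1]
opening: 0.458
grasp_force: 29.5
```

Request:
play_rows(dp=[[0,0,0],[0,0,0],[0,0,0]], rot=[[0,0,0],[0,0,0],[0,0,0]])

```text
clock: 8.32
eef_pos: [559.3, -240.9, 12.7]
tcp_rot: [3.14, 0.0, 0.355]
contact_force: [-1.2, 0.9, 6.9]
opening: 0.453
grasp_force: 29.5
```

Request:
play_rows(dp=[[0,0,-0.4],[0,0,-1.2],[0,0,-2.1],[0,0,-3.0],[0,0,-3.9]], rot=[[0,0,0],[0,0,0],[0,0,0],[0,0,0],[0,0,0]])

```text
clock: 8.73
eef_pos: [558.4, -240.4, 169.3]
tcp_rot: [3.141, 0.002, 0.355]
contact_force: [1.0, -1.2, -1.0]
opening: 0.46
grasp_force: 30.5
```

Run:
```python
from h import *
st(); print(to((605.5,257.5,240)),rot(.585,-8),rot(.585,0))
```

```text
8.73 [ 558.4 -240.4  169.3] [3.141e+00 2.000e-03 3.550e-01] [ 1.  -1.2 -1. ] 0.46 30.5
[  5.42 -11.26  -1.78] [-0.15 -1.31 -2.2 ] [ 0.    0.02 -2.2 ]
```

Request:
play_rows(dp=[[0.2,-0.45,-0.3],[0.6,-1.3,-0.7],[1.0,-2.1,-1.1],[1.4,-2.95,-1.5],[1.8,-3.8,-1.8]], rot=[[0,0,0],[0,0,0],[0,0,0],[0,0,0],[0,0,0]])

```text
clock: 9.15
eef_pos: [573.7, -71.5, 241.1]
tcp_rot: [3.14, -0.0, 0.354]
contact_force: [1.1, 0.1, -0.3]
opening: 0.459
grasp_force: 30.5
```

Request:
play_rows(dp=[[0.4,-0.9,0],[0.85,-1.8,0],[1.3,-2.7,0],[1.7,-3.6,0],[2.1,-4.4,0]], rot=[[0,0,0],[0,0,0],[0,0,0],[0,0,0],[0,0,0]])

```text
clock: 9.57
eef_pos: [590.8, 123.8, 239.6]
tcp_rot: [3.141, 0.001, 0.355]
contact_force: [0.6, 0.2, -0.8]
opening: 0.46
grasp_force: 30.5
```

Request:
play_rows(dp=[[0.35,-0.7,0],[0.75,-1.5,0],[1.15,-2.3,0],[1.5,-3.05,0],[1.5,-3.05,0]], rot=[[-0.03,-0.26,-0.44],[-0.06,-0.52,-0.88],[-0.09,-0.8,-1.3],[-0.12,-1.05,-1.76],[-0.15,-1.31,-2.2]])

```text
clock: 9.98
eef_pos: [604.9, 262.5, 239.0]
tcp_rot: [-3.139, 0.138, 0.592]
contact_force: [-1.1, -0.6, -0.5]
opening: 0.459
grasp_force: 30.5
```

Run:
```python
from h import *
st(); print(to((605.5,257.5,140)),to((605.5,257.5,55)),rot(.585,-8))
f=grab('wrist'); hsv=cv2.cvtColor(f['color'],cv2.COLOR_RGB2HSV)
print(proj(f,(558.5,226.5,143)))
```

```text
9.98 [604.9 262.5 239. ] [-3.139  0.138  0.592] [-1.1 -0.6 -0.5] 0.459 30.5
[0.28 0.12 2.46] [0.58 0.12 4.56] [-0.01 -0.01  0.06]
[260.35543518 246.74746758]
```

Request:
play_rows(dp=[[0.05,0.05,0.5],[0.12,0.1,1.1],[0.2,0.12,1.8],[0.28,0.12,2.46],[0.28,0.12,2.46]], rot=[[0,0,0],[0,0,0],[0,0,0],[0,0,0],[0,0,0]])

```text
clock: 10.45
eef_pos: [602.3, 249.0, 134.8]
tcp_rot: [-3.14, 0.147, 0.584]
contact_force: [-0.2, -0.2, -0.2]
opening: 0.46
grasp_force: 30.5
```

Run:
```python
from h import *
st(); print(to((605.5,257.5,55)),rot(.585,-8))
```

```text
10.45 [602.3 249.  134.8] [-3.14   0.147  0.584] [-0.2 -0.2 -0.2] 0.46 30.5
[ 0.47 -0.13  1.95] [-0.02  0.07 -0.01]
```

Request:
play_rows(dp=[[0.25,-0.1,0.2],[0.32,-0.13,0.8],[0.4,-0.13,1.4],[0.47,-0.13,1.92],[0.47,-0.13,1.92]], rot=[[0,0,0],[0,0,0],[0,0,0],[0,0,0],[0,0,0]])

```text
clock: 10.87
eef_pos: [608.0, 259.6, 58.5]
tcp_rot: [-3.141, 0.143, 0.585]
contact_force: [-0.7, -0.8, -1.7]
opening: 0.463
grasp_force: 30.5
```

Request:
play_rows(dp=[[0,0,0],[0,0,0]], rot=[[0,0,0],[0,0,0]])

```text
clock: 11.03
eef_pos: [610.6, 260.6, 62.9]
tcp_rot: [3.141, 0.137, 0.585]
contact_force: [0.7, 0.9, -0.6]
opening: 0.456
grasp_force: 30.5
```

Request:
play_rows(dp=[[0,0,0],[0,0,0],[0,0,0],[0,0,0]], rot=[[0,0,0],[0,0,0],[0,0,0],[0,0,0]], fingers=0.68)

```text
clock: 11.37
eef_pos: [609.5, 260.1, 61.6]
tcp_rot: [-3.141, 0.139, 0.585]
contact_force: [-0.9, -0.8, 0.9]
opening: 0.683
grasp_force: 0.0
```

Request:
play_rows(dp=[[0,0,-0.5],[0,0,-1.3],[0,0,-2.2],[0,0,-3.1],[0,0,-4.0]], rot=[[0,0,0],[0,0,0],[0,0,0],[0,0,0],[0,0,0]])

```text
clock: 11.78
eef_pos: [627.6, 272.2, 221.0]
tcp_rot: [-3.141, 0.14, 0.586]
contact_force: [0.6, 0.4, -0.3]
opening: 0.681
grasp_force: 0.0
```

Run:
```python
from h import *
st(); print(to((510,194,215)),rot(.585,0))
```

```text
11.78 [627.6 272.2 221. ] [-3.141  0.14   0.586] [ 0.6  0.4 -0.3] 0.681 0.0
[-3.48  0.01  0.64] [-0.    1.34  0.01]
```

Request:
play_rows(dp=[[-0.6,0,0.05],[-1.4,0,0.2],[-2.2,0,0.35],[-3.0,0,0.5],[-3.48,0,0.6]], rot=[[0,0.3,0],[0,0.6,0],[0,0.9,0],[0,1.2,0],[0,1.34,0]], fingers=1.0)

```text
clock: 12.2
eef_pos: [506.7, 192.4, 214.7]
tcp_rot: [-3.141, -0.0, 0.585]
contact_force: [-0.1, 0.1, 0.7]
opening: 0.999
grasp_force: 0.0
```

Request:
play_rows(dp=[[0,0,0],[0,0,0]], rot=[[0,0,0],[0,0,0]])

```text
clock: 12.37
eef_pos: [509.6, 193.7, 215.6]
tcp_rot: [-3.141, -0.002, 0.585]
contact_force: [0.9, 0.3, -0.5]
opening: 1.0
grasp_force: 0.0
```

Run:
```python
from h import *
st(); f=grab('wrist'); save('w5.png',f['color']); np.save('w5.npy',f,allow_pickle=True)
print(proj(f,(558.5,226.5,143)))
im=f['color']; g=cv2.cvtColor(im,cv2.COLOR_RGB2GRAY); hsv=cv2.cvtColor(im,cv2.COLOR_RGB2HSV)
u,v=proj(f,(558.5,226.5,143)).astype(int)
m=(g<45).astype(np.uint8); q=np.zeros_like(m); q[v-60:v+60,u-60:u+60]=1; m*=q
k,l,s,c=cv2.connectedComponentsWithStats(m); i=1+s[1:,4].argmax(); m=(l==i).astype(np.uint8)
ct=max(cv2.findContours(m,0,2)[0],key=cv2.contourArea); r_=cv2.minAreaRect(ct);print(s[i],r_)
for p in cv2.boxPoints(r_): print(p.round(1),plane(f,p,143).round(1))
print('c',plane(f,r_[0],143))
```

```text
12.37 [509.6 193.7 215.6] [-3.141e+00 -2.000e-03  5.850e-01] [ 0.9  0.3 -0.5] 1.0 0.0
[254.76916923 124.39465109]
[ 230   98   47   49 2109] ((253.0, 122.0), (48.0, 46.0), 90.0)
[230.  98.] [563.5 248.8 143. ]
[276.  98.] [579.8 224.3 143. ]
[276. 146.] [554.5 206.9 143. ]
[230. 146.] [537.6 232.5 143. ]
c [559.14009754 228.30925893 143.        ]
```

View pics/w5.png

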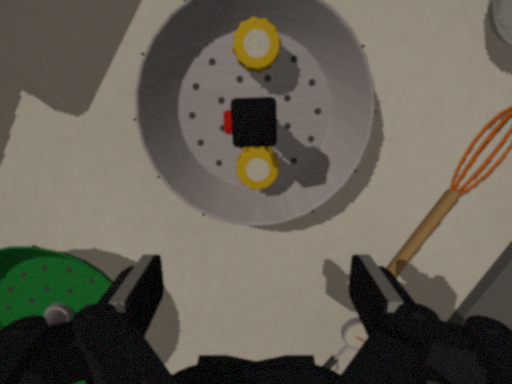

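Both corn pieces stand upright in the basket: far one at (257,43), near one at (257,168). The handle block is at (253,122) with its red button on the left, square to the tool. Next: move over the handle, biased 3 mm to the button side so both pads touch together.

Run:
```python
from h import *
st(); print(to((557.3,230,180)),rot(.58,0))
```

```text
12.42 [510.7 194.4 215.6] [ 3.142e+00 -2.000e-03  5.850e-01] [ 0.3  0.2 -0. ] 1.002 0.0
[ 1.46 -0.1   0.89] [ 0.   -0.02  0.05]
```

Request:
play_rows(dp=[[0.3,0,0.1],[0.8,-0.05,0.3],[1.3,-0.1,0.6],[1.44,-0.1,0.9],[1.44,-0.1,0.9]], rot=[[0,0,0],[0,0,0],[0,0,0],[0,0,0],[0,0,0]])

```text
clock: 12.83
eef_pos: [556.6, 230.4, 175.5]
tcp_rot: [-3.141, 0.003, 0.587]
contact_force: [-1.5, -0.5, -0.5]
opening: 0.998
grasp_force: 0.0
```

Request:
play_rows(dp=[[0,0,0],[0,0,0]], rot=[[0,0,0],[0,0,0]])

```text
clock: 13.0
eef_pos: [555.5, 229.2, 178.5]
tcp_rot: [-3.141, 0.001, 0.586]
contact_force: [-1.0, -0.5, -1.0]
opening: 0.997
grasp_force: 0.0
```

Run:
```python
from h import *
st(); print(to((557.3,230,104)),rot(.58,0))
```

```text
13.0 [555.5 229.2 178.5] [-3.141e+00  1.000e-03  5.860e-01] [-1.  -0.5 -1. ] 0.997 0.0
[0.05 0.01 1.86] [-0.01  0.01  0.06]
```

Request:
play_rows(dp=[[0.03,0,0.5],[0.05,0,1.0],[0.05,0,1.5],[0.05,0,1.85],[0.05,0,1.85]], rot=[[0,0,0],[0,0,0],[0,0,0],[0,0,0],[0,0,0]])

```text
clock: 13.42
eef_pos: [555.7, 229.5, 102.8]
tcp_rot: [-3.141, 0.003, 0.585]
contact_force: [-0.2, -1.5, -0.5]
opening: 0.999
grasp_force: 0.0
```

Request:
play_rows(dp=[[0,0,0],[0,0,0],[0,0,0]], rot=[[0,0,0],[0,0,0],[0,0,0]])

```text
clock: 13.67
eef_pos: [558.4, 230.8, 106.4]
tcp_rot: [3.142, -0.003, 0.585]
contact_force: [-0.3, -0.0, 0.3]
opening: 0.999
grasp_force: 0.0
```

Run:
```python
from h import *
st(); print(to((557.3,230,104)),rot(.58,0))
```

```text
13.67 [558.4 230.8 106.4] [ 3.142e+00 -3.000e-03  5.850e-01] [-0.3 -0.   0.3] 0.999 0.0
[-0.03  0.    0.06] [ 0.   -0.03  0.05]
```

Well placed. Closing with 60 N while drifting 3 mm back to centre along the tool's +y (the basket's −y).

Request:
play_rows(dp=[[0,0,0.05],[0,0,0.05],[0,0,0.05],[0,0.02,0.05],[0,0.04,0.05]], rot=[[0,0,0],[0,0,0],[0,0,0],[0,0,0],[0,0,0]], fingers=0.2, grip_force=60)

```text
clock: 14.08
eef_pos: [559.0, 229.1, 103.4]
tcp_rot: [3.141, -0.001, 0.586]
contact_force: [0.3, 0.4, -1.6]
opening: 0.342
grasp_force: 58.6
```

Request:
play_rows(dp=[[0,0.02,0],[0,0.03,0],[0,0.03,0],[0,0.03,0]], rot=[[0,0,0],[0,0,0],[0,0,0],[0,0,0]])

```text
clock: 14.42
eef_pos: [559.1, 228.9, 103.2]
tcp_rot: [-3.14, -0.001, 0.585]
contact_force: [-0.9, 3.8, 5.4]
opening: 0.348
grasp_force: 59.7
```

Run:
```python
from h import *
st(); f=grab('wrist');b=grab('scene')
print(telemetry.sense()['wrist_torque'])
save('w6.png',np.hstack([f['color'][:,80:430],cv2.resize(b['color'][90:230,270:400],(357,384),interpolation=cv2.INTER_CUBIC)]))
```

```text
14.42 [559.1 228.9 103.2] [-3.14e+00 -1.00e-03  5.85e-01] [-0.9  3.8  5.4] 0.348 59.7
[ 0.80213927  0.4131154  -0.01935523]
```

View pics/w6.png

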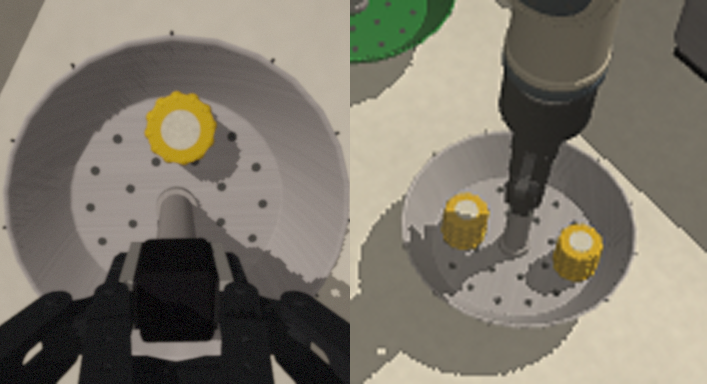

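The block is gripped at an opening of 0.345 (about 29 mm), so the button is flush, and both corn pieces still stand in the basket. I'm pulling straight up.

Request:
play_rows(dp=[[0,0,-0.1],[0,0,-0.25],[0,0,-0.4],[0,0,-0.55],[0,0,-0.7]], rot=[[0,0,0],[0,0,0],[0,0,0],[0,0,0],[0,0,0]])

```text
clock: 14.93
eef_pos: [558.8, 228.2, 131.4]
tcp_rot: [-3.141, -0.0, 0.586]
contact_force: [-1.1, 2.6, -2.1]
opening: 0.347
grasp_force: 58.9
```

Request:
play_rows(dp=[[0,0,-0.15],[0,0,-0.3],[0,0,-0.45],[0,0,-0.6],[0,0,-0.7]], rot=[[0,0,0],[0,0,0],[0,0,0],[0,0,0],[0,0,0]])

```text
clock: 15.35
eef_pos: [559.1, 228.1, 159.6]
tcp_rot: [-3.141, -0.001, 0.586]
contact_force: [-2.1, 2.9, -1.6]
opening: 0.346
grasp_force: 58.9
```

Request:
play_rows(dp=[[0,0,-0.1],[0,0,-0.18],[0,0,-0.25],[0,0,-0.32],[0,0,-0.4]], rot=[[0,0,0],[0,0,0],[0,0,0],[0,0,0],[0,0,0]])

```text
clock: 15.77
eef_pos: [558.9, 227.9, 174.7]
tcp_rot: [-3.141, 0.0, 0.586]
contact_force: [-0.1, -0.1, -7.3]
opening: 0.343
grasp_force: 60.5
```

Run:
```python
from h import *
st(); print(rot(.585,0)); f=grab('wrist');b=grab('scene')
save('w7.png',np.hstack([f['color'][:,80:430],cv2.resize(b['color'][90:230,270:400],(357,384),interpolation=cv2.INTER_CUBIC)]))
```

```text
15.77 [558.9 227.9 174.7] [-3.141  0.     0.586] [-0.1 -0.1 -7.3] 0.343 60.5
[-0.    0.    0.01]
```

View pics/w7.png

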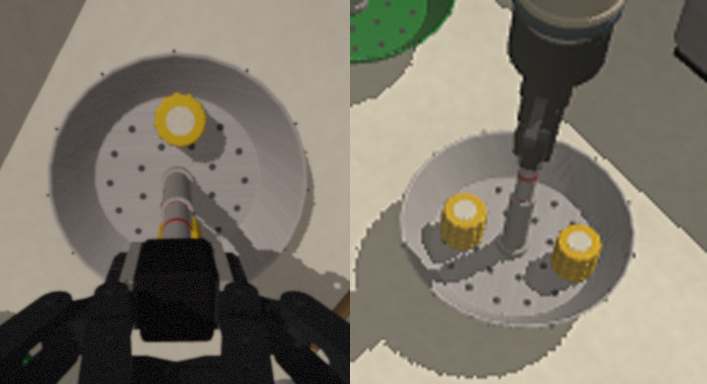

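Both red rings are visible (second one just clear of the outer tube), travel is 71.5 mm, and the wrist carries about 7.3 N, which is the full loaded weight. Post is at its hard end, so I'm lifting about 70 mm gently.

Request:
play_rows(dp=[[0,0,-0.06],[0,0,-0.15],[0,0,-0.27],[0,0,-0.4],[0,0,-0.53]], rot=[[0,0,0],[0,0,0],[0,0,0],[0,0,0],[0,0,0]])

```text
clock: 16.28
eef_pos: [559.1, 228.1, 196.5]
tcp_rot: [-3.141, -0.0, 0.586]
contact_force: [-0.0, 0.5, -7.5]
opening: 0.351
grasp_force: 60.4
```

Request:
play_rows(dp=[[0,0,-0.13],[0,0,-0.26],[0,0,-0.39],[0,0,-0.52],[0,0,-0.65]], rot=[[0,0,0],[0,0,0],[0,0,0],[0,0,0],[0,0,0]])

```text
clock: 16.7
eef_pos: [559.0, 228.1, 222.6]
tcp_rot: [-3.141, -0.001, 0.586]
contact_force: [0.7, 0.2, -7.9]
opening: 0.345
grasp_force: 60.4
```

Request:
play_rows(dp=[[0,0,-0.13],[0,0,-0.26],[0,0,-0.38],[0,0,-0.48],[0,0,-0.55]], rot=[[0,0,0],[0,0,0],[0,0,0],[0,0,0],[0,0,0]])

```text
clock: 17.12
eef_pos: [559.2, 228.2, 244.6]
tcp_rot: [-3.141, -0.001, 0.586]
contact_force: [-0.6, 0.3, -8.0]
opening: 0.345
grasp_force: 60.4
```

Request:
play_rows(dp=[[0,0,0],[0,0,0],[0,0,0],[0,0,0],[0,0,0]], rot=[[0,0,0],[0,0,0],[0,0,0],[0,0,0],[0,0,0]])

```text
clock: 17.53
eef_pos: [558.9, 228.0, 243.7]
tcp_rot: [-3.141, 0.0, 0.586]
contact_force: [-0.1, -0.3, -6.9]
opening: 0.344
grasp_force: 60.5
```

Run:
```python
from h import *
st(); f=grab('wrist');b=grab('scene')
save('w8.png',np.hstack([f['color'][:,80:430],cv2.resize(b['color'][70:230,250:400],(360,384),interpolation=cv2.INTER_CUBIC)]))
```

```text
17.53 [558.9 228.  243.7] [-3.141  0.     0.586] [-0.1 -0.3 -6.9] 0.344 60.5
```

View pics/w8.png

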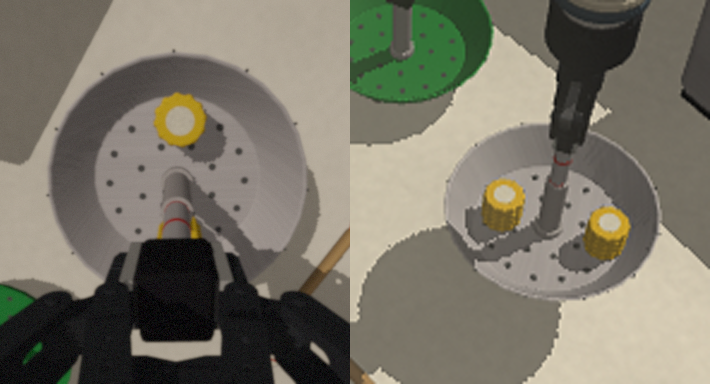

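The basket hangs level about 70 mm up: both corn pieces inside, both rings showing, shadow well separated. Handing in.

```bash
python3 -c "
from h import *
st(); print(r.sign_off())"
```

```text
17.63 [559.  228.1 243.8] [-3.141 -0.     0.586] [-0.3 -0.3 -7.1] 0.351 60.5
the job is handed in; nothing more can be done
None
```

Handed in at 17.6 s: both corn pieces are in the basket, the handle is fully extended, and the basket is held level about 70 mm clear of the cart; I viewed 11 pictures, one over the limit of 10.

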